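Select the carton section and send a carton through the flap

TASK

On the selector, press the key with the raised oblong until it latches down and the round key pops up. Then lay the long low carton lengthways on the feed deck and push it through the sprung flap, so that it rolls down the lane to the end stop and the flap closes again behind it. Leave the other goods on the table standing where they are.

Things in the scene. Friction and masses are not known exactly. Their poses are not given: they have to be found in the camera images.
- selector: grey fixed key bank, 98 (x) by 172 (y) mm, housing 58 mm high; origin under its centre, front faces its -x. Three equal white keys, 82 mm (x) by 44 mm (y), stand at y = -52, 0, +52 mm in any order and differ only in the black raised shape on the rear of their tops. Flat tops: 78 mm above the table when up, 66 when latched. Latching one releases the one that was down. The round key starts down.
- key_oblong (a joint): how far the key with the raised oblong (38 by 13 mm, lying across the key, 5 mm high) is pressed straight down, in m: 0 up, 0.012 latched, 0.016 bottom stop. Press it past 0.014 to be sure that it latches; it resists with 2 to 5 N, in brief peaks up to 10 N before the latch is passed; the bottom stop is hard.
- key_round (a joint): how far the key with the raised round disc (34 mm across) is pressed, in m: 0 up, 0.012 latched down
- key_cross (a joint): how far the key with the raised diagonal cross (36 mm over all) is pressed, in m: 0 up, 0.012 latched down; it starts up
- key_oblong_top (a point): point to press on the oblong key: middle of the flat front half of its top, 20 mm from the key's centre towards the selector's front; the flat area there is about 44 mm along y and 38 mm along x. Moves with the key; axes as the selector's.
- key_round_top (a point): the same point on the round key
- key_cross_top (a point): the same point on the cross key
- hatch: fixed hatch; origin on the table under the opening, x points through it, z up. Feed deck: flat top 120 mm above the table, x = -200 to 0 mm, 120 mm wide, no guides. Opening: 90 mm wide, 55 mm high, between walls and under a header bar (56 to 66 mm above the deck), their front faces at x = -6. Behind the flap: clear-covered lane of free rollers, falling 18 degrees to an end stop at x = 298 mm.
- deck_middle (a point): point on top of the feed deck on its centre line, 105 mm before the opening; axes as the hatch's. The carton lies well with its middle here. Once the carton's middle has been pushed 40 mm or more past the opening (tail still about 40 mm before it), it tips onto the rollers and rolls to the stop by itself.
- flap (a joint): angle of the steel flap (84 mm wide, 52 mm high, 4 mm thick) that hangs in the opening from a hinge at its top, in rad: 0 closed, grows to 1.45 as its lower edge swings inwards along the hatch's +x. A weak spring closes it (under 2 N to push open).
- carton: plain cardboard carton with a paper band, 160 mm long (its x), 60 mm wide (y), 40 mm high, about 0.35 kg, lying flat and loose on the table. Origin at the centre of its underside. Either end may go first.
- tin_tall: bystander: paper-labelled tin, 74 mm across, 110 mm high; origin at the centre of its underside
- tin_low: bystander: low tin, 84 mm across, 60 mm high; origin at the centre of its underside
- jar: bystander: brown glass jar with a white lid, 72 mm across, 105 mm high; origin at the centre of its underside
- bottle: bystander: brown bottle with a white cap, 68 mm across, 200 mm high; origin at the centre of its underside
- snack_box: bystander: small upright carton, 45 by 120 mm, 90 mm high; origin at the centre of its underside
- tape_roll: bystander: roll of clear tape lying flat, 100 mm across, 48 mm high; origin at the centre of its underside
Not all that is in view belongs to the job. Several things look just like the carton: the one meant starts nearest to the robot's base.

How it is judged:
By the outcome, as a careful person would: the job done as asked, in the order asked, and still so for the second after the job is handed in, with the robot touching nothing.
It also fails if it takes over 59 s, if anything falls off the work surface, if the arm or the gripper's body presses on something with over 40 N, if the wrist force passes 120 N, or if a joint passes its speed limit or range.

ROBOT

A 6-joint arm with a two-finger parallel gripper is mounted at the origin on the work surface. World frame = base frame: x ahead of the robot, y to its left, z up, the work surface at z = 0. Lengths are in m, angles in rad, forces in N, time in s.
With the tool pointing down it reaches from about 0.35 to 0.975 m from the base axis. Payload 4.9 kg.
Tool frame: the origin (TCP) lies at the very end of the fingers, on their centre line; the grasp point (between the pads) lies 19 mm behind it; z points along the fingers, y is the line along which they close (so a half turn about z gives the same grasp; the last joint's range is limited). The gripper opens to 85 mm and grips with 20 to 120 N. Pads are 22 mm wide; open, the fingers measure 114 mm over their backs; the gripper's body (76 mm by 85 mm) begins 54 mm behind the grasp point. The pads swing forward as they close: fully open they stand 13 mm farther back than shut.
Start: joints at [-1.352, 0.053, 1.613, -0, 1.476, -0.119], TCP at [0.207, -0.59, 0.231] pointing down, gripper open.
Joint ranges: [-3.01, 3.01], [-1.01, 2.22], [0.06, 2.58], [-1.02, 4.17], [0.09, 2.62], [-3.14, 3.14]. Speed limits (rad/s): [2.57, 2.57, 3.14, 3.14, 3.14, 3.14].

INTERFACE

Orientations are given as a rotation vector (axis times angle).
In Python, from station import * gives the robot as it stands.
- The arm moves only by the shell command python3 -m crank 'ROWS' [OPENING] [FORCE]. ROWS is JSON, a list of rows, each an object with "offset": the shift along the tool's x, y, z in m, a list of three; "twist": the turn, a rotation vector about the tool's x, y, z in degrees, a list of three. In form: [{"offset": [x, y, z], "twist": [rx, ry, rz]}, ...]. A call has 1 to 20 rows; each row is the pose to reach, as a shift and turn from the pose commanded when the call began, along the tool's axes at that moment; what a row does not reach only later rows make up. A row lasts 1/8 s, in which the tool goes at most 62.5 mm and 10.7 degrees, less where a joint would pass 70% of its speed; a pose out of reach is approached as far as the arm can. A call with a gripper value outside its range is refused whole. OPENING is the opening, from 0 (shut) to 1 (fully open), set as the call begins (- or left out, the last holds). The fingers move at their own pace and stop on an object; FORCE is the grip in N (left out, the last holds). Time passes only in rows, so rows that repeat a pose let the fingers close. It gives the time, the measured TCP pose, the force, the opening and the grip force at its end, in the units of the state.
- get_obs(): the state, without advancing time (a new reading comes with each control period).
- get_image(name): name is "scene" or "top" or "wrist"; returns the picture (384x512x3 uint8, red, green, blue); there is no depth.
- get_calibration(name): a dict with "intrinsics" (3x3 intrinsics, pixels), "world_from_camera" (4x4, takes a point from camera to world coordinates); the wrist camera has in their place "tool_from_camera" (4x4, takes a point from camera to tool coordinates, whose origin is the TCP and whose axes are the flange's). Camera axes: x right, y up, looking along -z (the intrinsics and any distortion apply to the point x, -y, -z); pixel columns grow to the right and rows downward; lengths in m; the calibration is good to about 2 mm. The wrist camera is an equidistant fisheye: a pixel r from the principal point sees the ray r / f radians off the axis. A picture is of the moment at which its call begins: read the wrist's pose just before it. get_calibration takes no time and is no camera call.
- finish_job(): hands the job in; it is judged then, once.
Trained networks look in the newest picture that a camera, given by its name, has taken for a name from the list of things; names that differ only in an ending like _2 or _b are one class to them, and where a whole thing is asked for, a point or a joint stands for the part that bears it (a point fixed in the world has none). Each returns a list of dicts, best first, with "confidence" (0 to 1); they miss things now and then, are a little off and sometimes report something else, mostly with a low value. They report only what shows in the picture. A call takes as long as a camera call. They do not tell look-alikes from the thing itself.
- cut_out(query, camera): "region" (384x512 bool, what is visible of it) and "rect" ([centre column, centre row, width, height] in pixels, round what is visible of it).
The state is a dict: "t": time; "q": joint angles; "dq": joint speeds; "effort": joint torques, N m; "tool_pos": TCP position; "tool_rot": TCP orientation; "contact_force": force on the tool from outside, world axes, zero at the start; "wrist_torque": the same for the moment, N m; "opening": finger opening in m; "grip_force": force on a finger pad.
Only numpy, scipy, OpenCV 4.12 (cv2) and the standard library are available. Lean on these libraries where they do the work, as an engineer would, in place of code of your own. Each camera call takes 0.05 s, during which the arm holds its last target. There are 200 camera calls.

## Working session

There is one attempt and no reset: what is moved stays moved. The work goes in short steps, Python scripts to look and compute and a shell command to move; the robot and the scene stay as the last step left them, time stands still between calls to the robot, and variables do not carry over. Pictures are saved under pics/ and viewed, at most 13 in all, crops included, and the job is handed in when it is done.

```bash
ls; mkdir -p pics; cat > h.py <<'E'
from station import *
import numpy as np, cv2
from scipy.spatial.transform import Rotation as R
def save(n,im,f): cv2.imwrite('pics/'+f,im[...,::-1])
def ray(cam,u,v):
    c=get_calibration(cam);K=np.array(c['intrinsics']);T=np.array(c['world_from_camera'])
    d=np.linalg.inv(K)@[u,v,1]; d=T[:3,:3]@[d[0],-d[1],-d[2]]
    return T[:3,3],d
def atz(cam,u,v,z):
    o,d=ray(cam,u,v); return o+d*(z-o[2])/d[2]
def proj(cam,p):
    c=get_calibration(cam);K=np.array(c['intrinsics']);T=np.linalg.inv(np.array(c['world_from_camera']))
    q=T[:3,:3]@np.array(p)+T[:3,3]; w=K@[q[0],-q[1],-q[2]]; return w[:2]/w[2]
E
python3 - <<'E'
from h import *
np.set_printoptions(precision=3,suppress=True)
for c in ['scene','top']:
    im=get_image(c); save(c,im,c+'0.png'); k=get_calibration(c); print(k['intrinsics'],k['world_from_camera'],[x for x in k])
print(get_calibration('wrist'))
o=get_obs();print(o['t'],o['tool_pos'],o['tool_rot'])
for q in ['selector','hatch','carton','key_oblong','key_round','key_cross','flap','snack_box']:
    for c in ['top','scene']:
        for r in cut_out(q,c): print(q,c,round(r['confidence'],2),np.round(r['rect']))
E
```

```text
pics
[[466.624   0.    256.995]
 [  0.    466.624 191.307]
 [  0.      0.      1.   ]] [[-0.038 -0.698  0.715  1.585]
 [ 0.999 -0.039  0.015  0.006]
 [ 0.017  0.715  0.699  1.154]
 [ 0.     0.     0.     1.   ]] ['intrinsics', 'world_from_camera']
[[374.235   0.    258.474]
 [  0.    374.235 194.269]
 [  0.      0.      1.   ]] [[ 0.029  0.991 -0.127  0.383]
 [-1.     0.029  0.001 -0.04 ]
 [ 0.004  0.127  0.992  1.373]
 [ 0.     0.     0.     1.   ]] ['intrinsics', 'world_from_camera']
{'intrinsics': array([[297.319,   0.   , 253.717],
       [  0.   , 297.319, 190.829],
       [  0.   ,   0.   ,   1.   ]]), 'tool_from_camera': array([[-0.   ,  0.96 ,  0.281,  0.07 ],
       [ 1.   ,  0.   ,  0.001,  0.   ],
       [ 0.   ,  0.281, -0.96 , -0.142],
       [ 0.   ,  0.   ,  0.   ,  1.   ]])}
0.1 [ 0.207 -0.589  0.23 ] [-3.095 -0.528  0.   ]
selector top 0.67 [331. 214.  49.  34.]
selector top 0.45 [178. 249.  30.  34.]
selector scene 0.56 [175. 204.  57.  38.]
selector scene 0.47 [331. 176.  34.  15.]
hatch top 0.94 [190. 138.  66. 155.]
hatch scene 0.52 [163. 246.  26.  39.]
carton top 0.87 [260. 207.  30.  44.]
carton top 0.65 [386. 263.  50.  37.]
carton top 0.38 [330. 212.  53.  31.]
carton scene 0.72 [248. 208.  30.  35.]
carton scene 0.62 [125. 169.  42.  27.]
key_oblong top 0.59 [316. 210.  14.  29.]
key_oblong scene 0.59 [189. 193.  16.  16.]
key_oblong scene 0.37 [161. 245.  31.  41.]
key_round top 0.73 [332. 209.  14.  21.]
key_round scene 0.74 [171. 197.  18.  19.]
key_cross top 0.6 [344. 213.  12.  26.]
key_cross top 0.24 [328. 212.  54.  34.]
key_cross scene 0.57 [156. 193.  14.  20.]
key_cross scene 0.49 [164. 245.  28.  38.]
flap top 0.62 [346. 213.  12.  24.]
snack_box top 0.78 [125. 180.  40.  21.]
snack_box scene 0.67 [398. 225.  47.  32.]
```

```bash
python3 -c "
import cv2
for c in ['scene','top']:
    cv2.imwrite('pics/%s0b.png'%c,cv2.resize(cv2.imread('pics/%s0.png'%c),(800,600),interpolation=cv2.INTER_CUBIC))"
```

```text
(no output)
```

View pics/top0b.png

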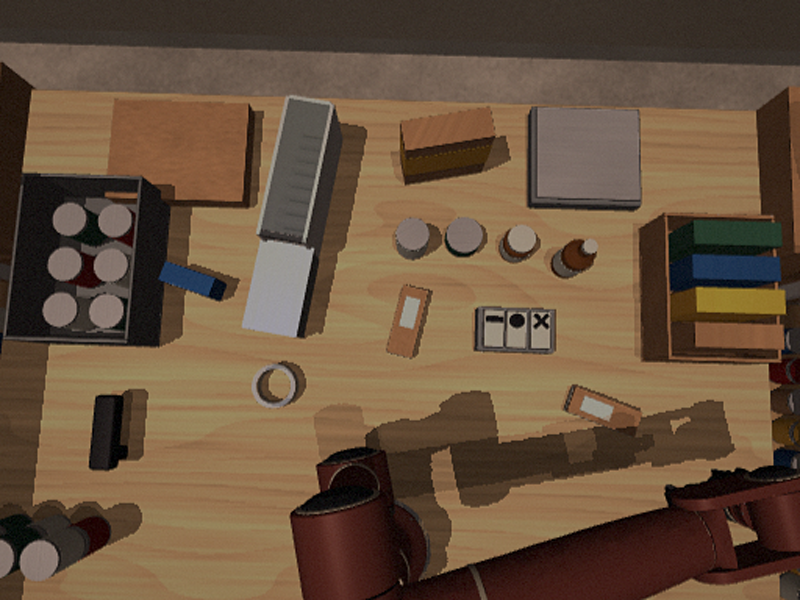

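View pics/scene0b.png

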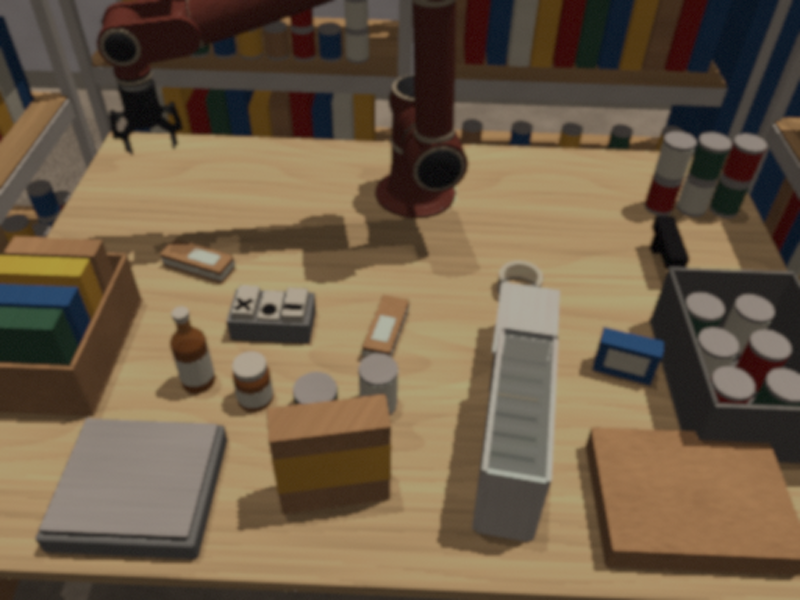

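The top view (800x600) shows two loose carton look-alikes, at (409,320) and (602,407), plus a brown item in the rack at about (725,335). The selector is at (515,330) with the oblong key on the left, round in the middle and cross on the right. The feed deck is at (280,290), and the lane runs upwards from it. I'll measure these next.

```bash
python3 - <<'E'
from h import *
np.set_printoptions(precision=3,suppress=True)
im=get_image('top')
def rect(m,z,scale=True):
    m=m.astype(np.uint8); n,l,s,_=cv2.connectedComponentsWithStats(m); m=(l==1+np.argmax(s[1:,4])).astype(np.uint8)
    c=max(cv2.findContours(m,0,2)[0],key=cv2.contourArea)[:,0]
    w=np.array([atz('top',u,v,z)[:2] for u,v in c],np.float32)
    return cv2.minAreaRect(w)
for q,z in [('carton',.04),('selector',.06),('key_oblong',.078),('key_round',.07),('key_cross',.078),('tape_roll',.048),('jar',.105),('bottle',.2)]:
    for r in cut_out(q,'top')[:3]:
        a=rect(r['region'],z); print(q,round(r['confidence'],2),np.round(r['rect']),np.round(a[0],3),np.round(a[1],3),round(a[2],1),'dist',round(np.hypot(*a[0]),3))
# white deck & threshold
s=512/800
for u,v in [(257,238),(314,246),(300,336),(243,329)]: print('deck corner',atz('top',u*s,v*s,.12))
for u,v in [(288,97),(335,105)]: print('lane end',atz('top',u*s,v*s,.12))
cv2.imwrite('pics/c1.png',np.hstack([cv2.resize(im[y:y+h,x:x+w,::-1],(400,400),interpolation=cv2.INTER_CUBIC) for x,y,w,h in [(140,135,90,90),(235,165,90,90)]]))
for r in [(u,v) for u,v in [(409,320),(602,407)]]: print(atz('top',r[0]*s,r[1]*s,.04))
c2=cv2.resize(im[165:285,230:430,::-1],(800,480),interpolation=cv2.INTER_CUBIC)
cv2.imwrite('pics/c2.png',c2); cv2.imwrite('pics/c3.png',cv2.resize(im[50:230,145:235,::-1],(300,600),interpolation=cv2.INTER_CUBIC))
E
cd pics; python3 -c "
import cv2,numpy as np
a=cv2.imread('c2.png');b=cv2.imread('c3.png');a=cv2.resize(a,(500,300));o=np.zeros((600,800,3),np.uint8);o[:300,:500]=a;o[:,500:]=b;cv2.imwrite('c4.png',o)"
```

```text
carton 0.71 [385. 262.  48.  36.] [ 0.325 -0.494] [0.169 0.063] 70.7 dist 0.591
carton 0.69 [260. 205.  29.  44.] [ 0.512 -0.048] [0.06  0.159] 77.5 dist 0.515
selector 0.92 [329. 212.  51.  31.] [ 0.499 -0.29 ] [0.177 0.101] 89.4 dist 0.577
key_oblong 0.68 [315. 212.  12.  29.] [ 0.5  -0.24] [0.084 0.045] 0.7 dist 0.555
key_oblong 0.27 [261. 204.  32.  44.] [ 0.508 -0.048] [0.061 0.159] 78.5 dist 0.51
key_round 0.82 [331. 209.  14.  21.] [ 0.502 -0.292] [0.078 0.042] 0.4 dist 0.581
key_cross 0.84 [345. 211.  17.  23.] [ 0.501 -0.343] [0.049 0.087] 89.9 dist 0.607
key_cross 0.71 [317. 211.  17.  20.] [ 0.5  -0.24] [0.077 0.045] 0.7 dist 0.554
tape_roll 0.72 [177. 246.  32.  32.] [0.36  0.242] [0.099 0.106] 21.4 dist 0.434
jar 0.72 [332. 155.  25.  27.] [ 0.688 -0.286] [0.069 0.095] 46.7 dist 0.745
bottle 0.67 [367. 163.  30.  25.] [ 0.639 -0.386] [0.063 0.109] 46.0 dist 0.746
deck corner [0.678 0.285 0.12 ]
deck corner [0.664 0.159 0.12 ]
deck corner [0.467 0.18  0.12 ]
deck corner [0.478 0.302 0.12 ]
lane end [1.006 0.235 0.12 ]
lane end [0.99  0.128 0.12 ]
[ 0.516 -0.054  0.04 ]
[ 0.332 -0.493  0.04 ]
```

View pics/c4.png

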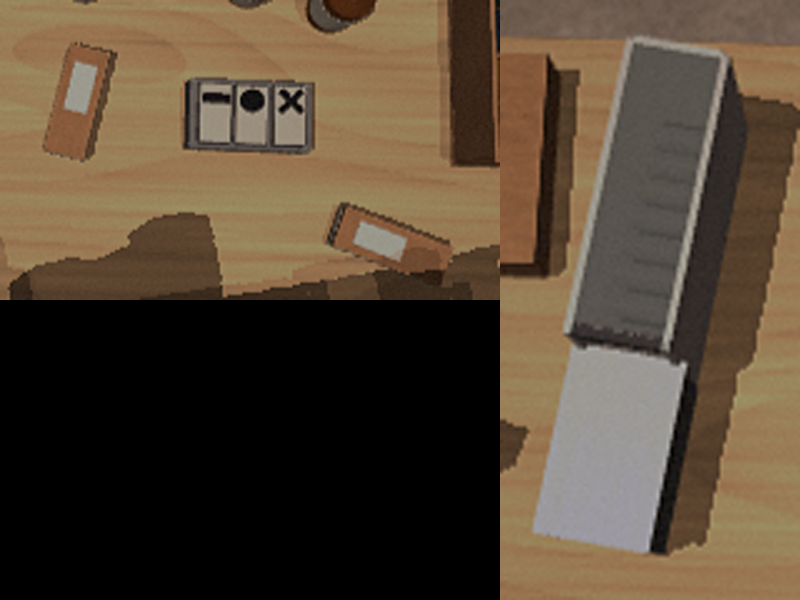

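There are three carton candidates: (409,320), (602,407), and the brown item in the rack at (725,335). The first is nearest the base at 0.515 m (the second is at 0.59 m), and its measured size of 159x60 mm matches, so I choose that one. The crop confirms the cartons and the key symbols, with the oblong on the left. Next is the offset for the press.

```bash
cat >> h.py <<'E'
def go(pos,yaw):
    o=get_obs(); r=R.from_rotvec(o['tool_rot']); yaw=np.radians(yaw)
    t=R.from_euler('z',yaw)*R.from_rotvec([np.pi,0,0])
    print('at',np.round(o['tool_pos'],4),'offset mm',np.round(r.inv().apply(np.array(pos)-o['tool_pos'])*1000,1),'twist',np.round((r.inv()*t).as_rotvec(degrees=True),2),'t',o['t'],'q6',round(o['q'][5],2))
E
python3 - <<'E'
from h import *
im=get_image('top'); hsv=cv2.cvtColor(im,cv2.COLOR_RGB2HSV)
m=((hsv[...,1]<60)&(hsv[...,2]>125)).astype(np.uint8); m[:150]=0;m[222:]=0;m[:,:150]=0;m[:,210:]=0
c=max(cv2.findContours(m,0,2)[0],key=cv2.contourArea)[:,0]
w=np.array([atz('top',u,v,.12)[:2] for u,v in c],np.float32); print(cv2.minAreaRect(w))
go([.480,-.240,.11],-0.5)
E
```

```text
((0.5715967416763306, 0.23411914706230164), (0.11937648802995682, 0.19949564337730408), 81.45537567138672)
at [ 0.2071 -0.5897  0.2313] offset mm [ 373.3 -239.5  121.3] twist [-0.    0.   19.85] t 1.4 q6 -0.12
```

```bash
python3 -m crank '[{"offset":[0.093,-0.060,0.030],"twist":[0,0,5]},{"offset":[0.187,-0.120,0.060],"twist":[0,0,10]},{"offset":[0.280,-0.180,0.091],"twist":[0,0,15]},{"offset":[0.373,-0.2395,0.121],"twist":[0,0,19.85]},{"offset":[0.373,-0.2395,0.121],"twist":[0,0,19.85]},{"offset":[0.373,-0.2395,0.121],"twist":[0,0,19.85]},{"offset":[0.373,-0.2395,0.121],"twist":[0,0,19.85]},{"offset":[0.373,-0.2395,0.121],"twist":[0,0,19.85]},{"offset":[0.373,-0.2395,0.121],"twist":[0,0,19.85]},{"offset":[0.373,-0.2395,0.121],"twist":[0,0,19.85]}]' 0 30
python3 - <<'E'
from h import *
go([.480,-.240,.0635],-0.5)
o=get_obs();print(o['contact_force'],o['opening'])
im=get_image('wrist');save('w',im,'w1.png')
E
```

```text
t: 2.65
tool_pos: [0.4796, -0.2407, 0.1107]
tool_rot: [3.141, -0.014, 0.0]
contact_force: [-0.4, -0.4, 0.5]
opening: 0.0001
grip_force: 0.0
at [ 0.4796 -0.2407  0.1107] offset mm [ 0.4 -0.7 47.2] twist [ 0.04 -0.02 -0.02] t 2.65 q6 0.98
[-0.44256134 -0.37712717  0.45786827] 0.00011483204915272794
```

View pics/w1.png

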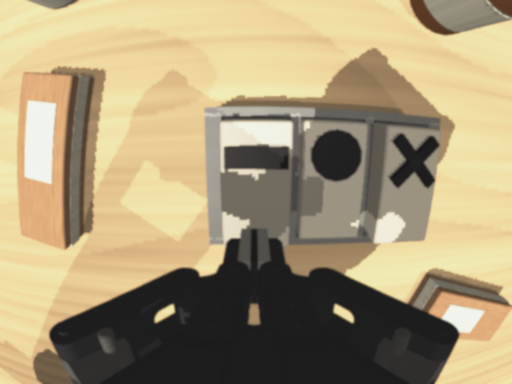

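The wrist view shows the oblong key with its bar at (257,158), directly ahead of the shut fingertips at (255,235). The fingers are centred on that key's column, so I press now.

```bash
python3 -m crank '[{"offset":[0,0,0.026],"twist":[0,0,0]},{"offset":[0,0,0.032],"twist":[0,0,0]},{"offset":[0,0,0.036],"twist":[0,0,0]},{"offset":[0,0,0.040],"twist":[0,0,0]},{"offset":[0,0,0.044],"twist":[0,0,0]},{"offset":[0,0,0.046],"twist":[0,0,0]},{"offset":[0,0,0.0475],"twist":[0,0,0]},{"offset":[0,0,0.0475],"twist":[0,0,0]}]'
```

```text
t: 3.7
tool_pos: [0.4802, -0.2406, 0.0633]
tool_rot: [3.14, -0.014, 0.002]
contact_force: [-0.4, -1.6, 4.3]
opening: 0.0
grip_force: 1.6
```

```bash
python3 -m crank '[{"offset":[0,0,0.0006],"twist":[0,0,0]},{"offset":[0,0,0.001],"twist":[0,0,0]},{"offset":[0,0,-0.02],"twist":[0,0,0]},{"offset":[0,0,-0.06],"twist":[0,0,0]},{"offset":[-0.06,0,-0.10],"twist":[0,0,0]},{"offset":[-0.06,0,-0.10],"twist":[0,0,0]}]' 1 30
python3 - <<'E'
from h import *
im=get_image('wrist');s=get_image('scene');t=get_image('top')
o=np.zeros((560,800,3),np.uint8)
a=cv2.resize(im,(512,384));o[:384,:512]=a;o[:288,512:800]=cv2.resize(s[170:242,140:212],(288,288));o[288:,512:]=cv2.resize(t[175:243,290:362],(288,272))
save('',o,'w2.png')
go([.513,-.048,.12],-12.5)
for q in ['carton']:
  for r in cut_out(q,'top'): 
    c=max(cv2.findContours(r['region'].astype(np.uint8),0,2)[0],key=cv2.contourArea)[:,0]
    print(cv2.minAreaRect(np.array([atz('top',u,v,.04)[:2] for u,v in c],np.float32)))
E
```

```text
t: 4.45
tool_pos: [0.419, -0.2399, 0.1648]
tool_rot: [3.139, -0.015, 0.004]
contact_force: [0.0, -0.7, 0.7]
opening: 0.0854
grip_force: 0.0
at [ 0.4194 -0.2392  0.1619] offset mm [  91.9 -192.    42. ] twist [-0.04  0.03 11.98] t 4.6 q6 0.91
((0.3239123225212097, -0.49442899227142334), (0.16888371109962463, 0.061984915286302567), 70.31742858886719)
((0.5142212510108948, -0.04969457536935806), (0.0613185353577137, 0.16211116313934326), 77.49080657958984)
```

View pics/w2.png

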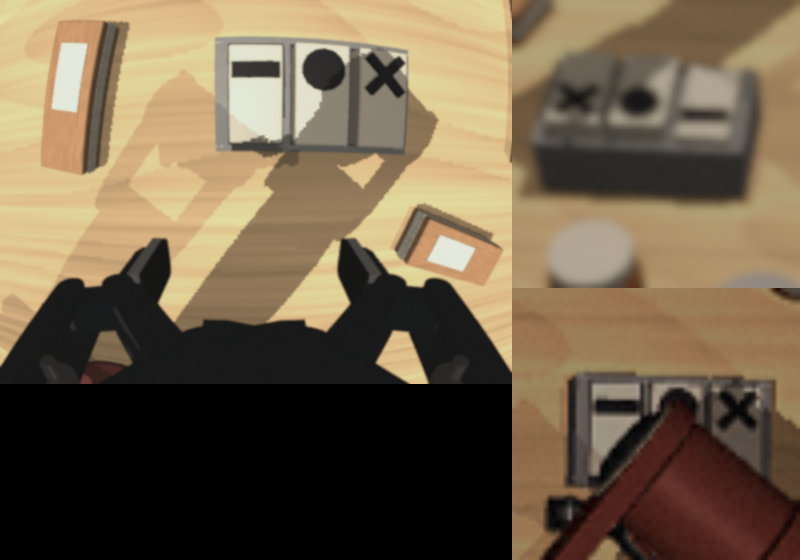

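Latched: in the scene crop (upper right) the oblong key now sits low and the round key stands level with the cross key. I go to the carton.

```bash
python3 -m crank '[{"offset":[0.031,-0.063,0],"twist":[0,0,4]},{"offset":[0.061,-0.127,0.01],"twist":[0,0,8]},{"offset":[0.092,-0.191,0.02],"twist":[0,0,12]},{"offset":[0.092,-0.191,0.042],"twist":[0,0,12]},{"offset":[0.092,-0.191,0.062],"twist":[0,0,12]},{"offset":[0.092,-0.191,0.062],"twist":[0,0,12]},{"offset":[0.092,-0.191,0.062],"twist":[0,0,12]}]' 1 40
python3 - <<'E'
from h import *
go([.513,-.049,.004],-12.5)
im=get_image('wrist');save('w',im,'w3.png')
E
```

```text
t: 5.52
tool_pos: [0.5135, -0.0494, 0.1005]
tool_rot: [-3.123, 0.342, 0.001]
contact_force: [-0.0, -0.4, -0.3]
opening: 0.0852
grip_force: 0.0
at [ 0.5135 -0.0494  0.1005] offset mm [-0.5 -0.3 96.5] twist [-0.    0.05  0.  ] t 5.525 q6 1.55
```

View pics/w3.png

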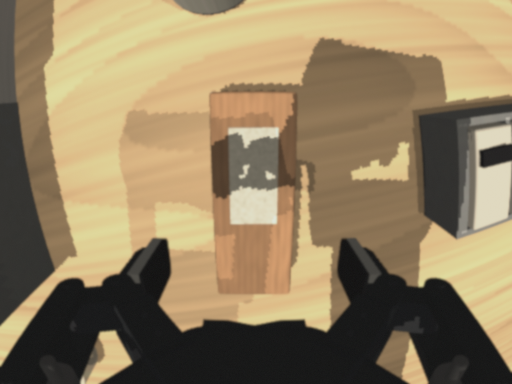

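The carton is upright in the wrist view, centred at column 254 between the fingers, which are at 165 and 343. I descend and grip.

```bash
python3 -m crank '[{"offset":[0,0,0.04],"twist":[0,0,0]},{"offset":[0,0,0.075],"twist":[0,0,0]},{"offset":[0,0,0.09],"twist":[0,0,0]},{"offset":[0,0,0.096],"twist":[0,0,0]},{"offset":[0,0,0.096],"twist":[0,0,0]}]' 1 40
python3 -m crank '[{"offset":[0,0,0],"twist":[0,0,0]},{"offset":[0,0,0],"twist":[0,0,0]},{"offset":[0,0,0],"twist":[0,0,0]},{"offset":[0,0,0],"twist":[0,0,0]},{"offset":[0,0,-0.03],"twist":[0,0,0]},{"offset":[0,0,-0.08],"twist":[0,0,0]},{"offset":[0,0,-0.13],"twist":[0,0,0]},{"offset":[0,0,-0.18],"twist":[0,0,0]},{"offset":[0,0,-0.18],"twist":[0,0,0]}]' 0 40
python3 - <<'E'
from h import *
go([.5667,.2349,.19],-8.5)
E
```

```text
t: 6.2
tool_pos: [0.5142, -0.0497, 0.0058]
tool_rot: [3.123, -0.342, 0.002]
contact_force: [0.6, -1.1, -0.0]
opening: 0.0855
grip_force: 0.0
t: 7.32
tool_pos: [0.5158, -0.0499, 0.1894]
tool_rot: [3.122, -0.342, 0.014]
contact_force: [0.3, 0.4, -3.2]
opening: 0.0598
grip_force: 45.5
at [ 0.5158 -0.0499  0.1894] offset mm [ -11.9 -289.1   -0.8] twist [ 0.04 -0.51 -3.99] t 7.325 q6 1.55
```

```bash
python3 -m crank '[{"offset":[-0.002,-0.05,0],"twist":[0,0,-1]},{"offset":[-0.005,-0.11,0],"twist":[0,0,-2]},{"offset":[-0.007,-0.17,0],"twist":[0,0,-3]},{"offset":[-0.010,-0.23,0],"twist":[0,0,-4]},{"offset":[-0.011,-0.27,0],"twist":[0,0,-4]},{"offset":[-0.0115,-0.289,0],"twist":[0,0,-4]},{"offset":[-0.0115,-0.289,0],"twist":[0,0,-4]},{"offset":[-0.0115,-0.289,0],"twist":[0,0,-4]}]'
python3 - <<'E'
from h import *
go([.5667,.2349,.1255],-8.5)
s=get_image('scene');t=get_image('top');im=get_image('wrist')
o=np.zeros((600,800,3),np.uint8);o[:384,:512]=im;o[:288,512:]=cv2.resize(t[110:230,140:260],(288,288));o[288:576,512:]=cv2.resize(s[160:280,280:400],(288,288));save('',o,'w4.png')
E
```

```text
t: 8.32
tool_pos: [0.5641, 0.234, 0.1835]
tool_rot: [3.131, -0.234, -0.003]
contact_force: [-0.0, -0.2, -3.0]
opening: 0.0596
grip_force: 45.9
at [0.5641 0.234  0.1835] offset mm [ 2.6 -1.4 58. ] twist [ 0.09  0.11 -0.05] t 8.325 q6 1.99
```

View pics/w4.png

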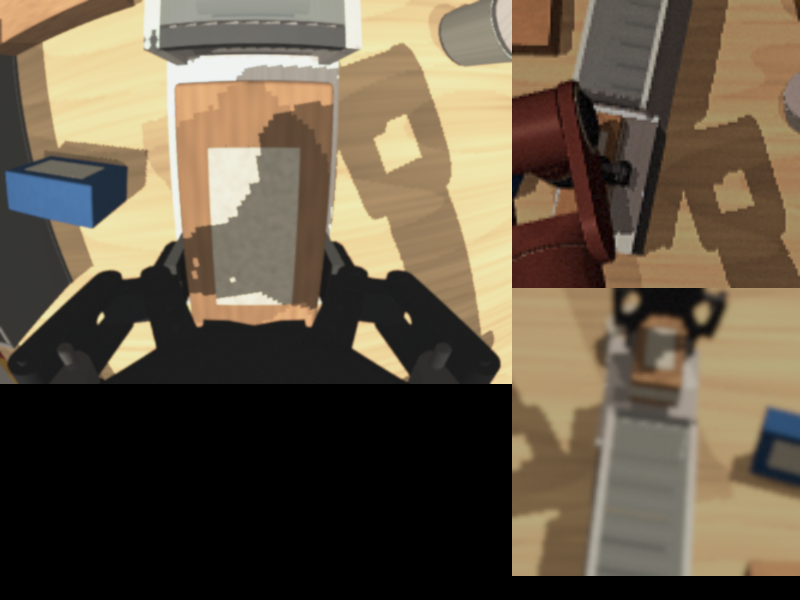

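The held carton is in line with the deck and opening: the carton is centred at column 254 and the header at about 252. I lower and release it.

```bash
python3 -m crank '[{"offset":[0.0015,-0.001,0.03],"twist":[0,0,0]},{"offset":[0.0015,-0.001,0.048],"twist":[0,0,0]},{"offset":[0.0015,-0.001,0.054],"twist":[0,0,0]},{"offset":[0.0015,-0.001,0.0565],"twist":[0,0,0]},{"offset":[0.0015,-0.001,0.0575],"twist":[0,0,0]},{"offset":[0.0015,-0.001,0.0575],"twist":[0,0,0]}]'
```

```text
t: 9.22
tool_pos: [0.5668, 0.2362, 0.1282]
tool_rot: [-3.133, 0.232, -0.002]
contact_force: [-0.2, -0.1, -3.7]
opening: 0.0595
grip_force: 45.8
```

```bash
python3 -m crank '[{"offset":[0,0,0.0015],"twist":[0,0,0]},{"offset":[0,0,0.0025],"twist":[0,0,0]},{"offset":[0,0,0.0025],"twist":[0,0,0]}]'
```

```text
t: 9.6
tool_pos: [0.5668, 0.2363, 0.1263]
tool_rot: [-3.133, 0.232, -0.002]
contact_force: [-3.3, -0.3, 4.8]
opening: 0.0596
grip_force: 46.8
```

```bash
python3 -m crank '[{"offset":[0,0,0],"twist":[0,0,0]},{"offset":[0,0,0],"twist":[0,0,0]},{"offset":[0,0,0],"twist":[0,0,0]},{"offset":[0,0,-0.03],"twist":[0,0,0]},{"offset":[0,0,-0.08],"twist":[0,0,0]},{"offset":[-0.05,0,-0.08],"twist":[0,0,0]},{"offset":[-0.105,0,-0.08],"twist":[0,0,0]},{"offset":[-0.12,0,-0.08],"twist":[0,0,0]},{"offset":[-0.12,0,-0.08],"twist":[0,0,0]},{"offset":[-0.12,0,-0.08],"twist":[0,0,0]}]' 1 30
python3 - <<'E'
from h import *
y=np.radians(-8.5); ex=np.array([np.cos(y),np.sin(y),0]); O=np.array([.6705,.2193,0])
go(O-.215*ex+[0,0,.129],-8.5)
im=get_image('wrist'); get_image('top')
t=get_image('top');o=np.zeros((600,800,3),np.uint8);o[:384,:512]=im;o[:288,512:]=cv2.resize(t[110:230,140:260],(288,288));save('',o,'w5.png')
E
```

```text
t: 10.85
tool_pos: [0.4487, 0.2537, 0.2051]
tool_rot: [-3.133, 0.234, -0.001]
contact_force: [-0.5, 1.2, -0.1]
opening: 0.0853
grip_force: 0.0
at [0.4487 0.2537 0.2051] offset mm [ 9.3  1.2 76.1] twist [-0.01 -0.05 -0.03] t 10.85 q6 2.09
```

View pics/w5.png

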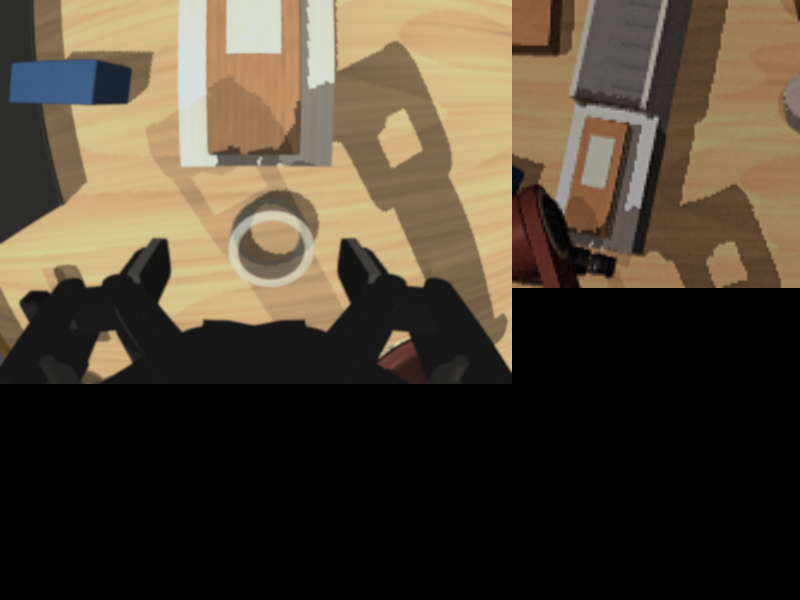

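The carton lies straight on the deck: carton edges at columns 208–300, deck edges at 180–332. I close the fingers partly and lower them behind the tail.

```bash
python3 -m crank '[{"offset":[0,0.001,0.02],"twist":[0,0,0]},{"offset":[0,0.001,0.05],"twist":[0,0,0]},{"offset":[0,0.001,0.075],"twist":[0,0,0]},{"offset":[0,0.001,0.075],"twist":[0,0,0]},{"offset":[0.01,0.001,0.075],"twist":[0,0,0]},{"offset":[0.02,0.001,0.075],"twist":[0,0,0]},{"offset":[0.03,0.001,0.075],"twist":[0,0,0]},{"offset":[0.04,0.001,0.075],"twist":[0,0,0]},{"offset":[0.05,0.001,0.075],"twist":[0,0,0]},{"offset":[0.06,0.001,0.075],"twist":[0,0,0]},{"offset":[0.07,0.001,0.075],"twist":[0,0,0]},{"offset":[0.07,0.001,0.075],"twist":[0,0,0]}]' 0.35 30
python3 - <<'E'
from h import *
y=np.radians(-8.5); ex=np.array([np.cos(y),np.sin(y),0]); O=np.array([.6705,.2193,0])
p=np.array(get_obs()['tool_pos'])-O; print('hatch x',p@ex,'y',p@[-ex[1],ex[0],0],p[2])
im=get_image('wrist');t=get_image('top');o=np.zeros((600,800,3),np.uint8);o[:384,:512]=im;o[:288,512:]=cv2.resize(t[110:230,140:260],(288,288));save('',o,'w6.png')
E
```

```text
t: 12.5
tool_pos: [0.5178, 0.2421, 0.1297]
tool_rot: [3.133, -0.233, 0.003]
contact_force: [0.4, 0.0, 0.7]
opening: 0.03
grip_force: 0.0
hatch x -0.15435964804466445 y 1.7215029994979394e-05 0.129703303006333
```

View pics/w6.png

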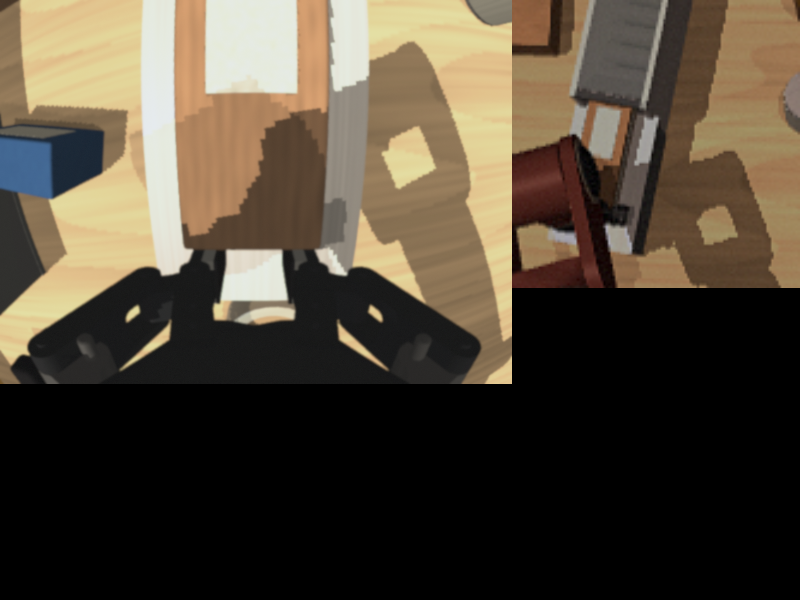

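The carton is square against both fingers, with its tail at row 248 and its front at the flap. I push on until the tail is about 32 mm before the opening.

```bash
python3 -m crank '[{"offset":[0.01,0,0],"twist":[0,0,0]},{"offset":[0.02,0,0],"twist":[0,0,0]},{"offset":[0.03,0,0],"twist":[0,0,0]},{"offset":[0.04,0,0],"twist":[0,0,0]},{"offset":[0.05,0,0],"twist":[0,0,0]},{"offset":[0.06,0,0],"twist":[0,0,0]},{"offset":[0.07,0,0],"twist":[0,0,0]},{"offset":[0.08,0,0],"twist":[0,0,0]},{"offset":[0.09,0,0],"twist":[0,0,0]},{"offset":[0.10,0,0],"twist":[0,0,0]},{"offset":[0.11,0,0],"twist":[0,0,0]},{"offset":[0.115,0,0],"twist":[0,0,0]},{"offset":[0.115,0,0],"twist":[0,0,0]},{"offset":[0.08,0,0],"twist":[0,0,0]},{"offset":[0.02,0,0],"twist":[0,0,0]},{"offset":[-0.03,0,-0.04],"twist":[0,0,0]},{"offset":[-0.08,0,-0.1],"twist":[0,0,0]},{"offset":[-0.08,0.06,-0.12],"twist":[0,0,0]},{"offset":[-0.08,0.12,-0.12],"twist":[0,0,0]},{"offset":[-0.08,0.18,-0.12],"twist":[0,0,0]}]'
python3 - <<'E'
from h import *
t=get_image('top');s=get_image('scene');im=get_image('wrist')
o=np.zeros((600,800,3),np.uint8);o[:360,:400]=cv2.resize(t[50:230,130:330],(400,360));o[:,400:]=cv2.resize(s[165:365,280:413],(400,600));o[360:,:320]=cv2.resize(im,(320,240));save('',o,'w7.png')
E
```

```text
t: 15.1
tool_pos: [0.4105, 0.0762, 0.2509]
tool_rot: [-3.133, 0.229, -0.005]
contact_force: [0.9, -0.8, -0.5]
opening: 0.0297
grip_force: 0.0
```

View pics/w7.png

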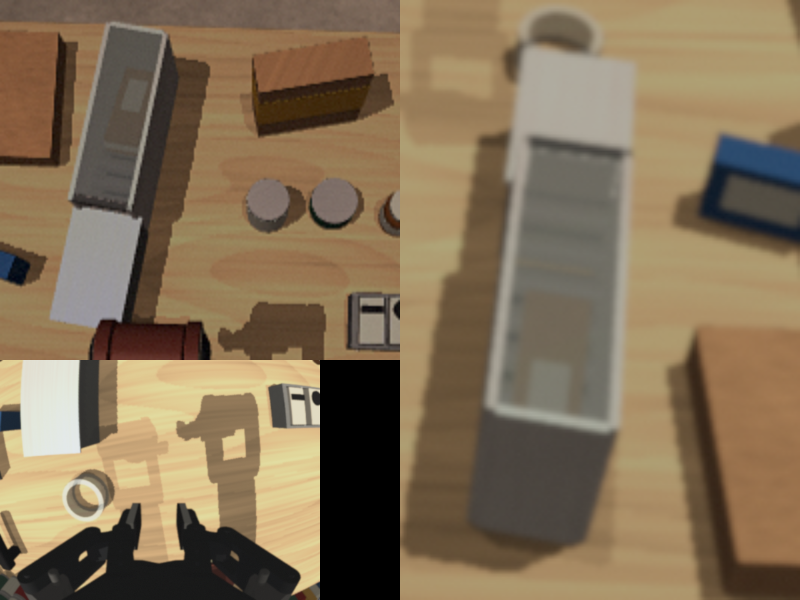

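The carton is on the rollers, near (560,350) in the scene crop, and the deck is clear. I wait a second, then check that it has stopped and the flap is closed.

```bash
python3 -m crank '[{"offset":[0,0,0],"twist":[0,0,0]},{"offset":[0,0,0],"twist":[0,0,0]},{"offset":[0,0,0],"twist":[0,0,0]},{"offset":[0,0,0],"twist":[0,0,0]},{"offset":[0,0,0],"twist":[0,0,0]},{"offset":[0,0,0],"twist":[0,0,0]},{"offset":[0,0,0],"twist":[0,0,0]},{"offset":[0,0,0],"twist":[0,0,0]},{"offset":[0,0,0],"twist":[0,0,0]},{"offset":[0,0,0],"twist":[0,0,0]},{"offset":[0,0,0],"twist":[0,0,0]},{"offset":[0,0,0],"twist":[0,0,0]}]'
python3 - <<'E'
from h import *
y=np.radians(-8.5); ex=np.array([np.cos(y),np.sin(y),0]); O=np.array([.6705,.2193,0])
s0=get_image('scene');
t=get_image('top');s=get_image('scene')
# predicted carton outline at stop: middle x~298-80*cos18
for x in (.298,.298-.16*np.cos(.314)): 
    P=O+x*ex; P[2]=.12-x*np.tan(.314)+.04; print('pred end',proj('scene',P),proj('top',P))
for q in ['carton','flap']:
  for c in ['scene','top']:
    for r in cut_out(q,c): print(q,c,round(r['confidence'],2),np.round(r['rect']))
o=np.zeros((600,800,3),np.uint8);o[:600,:400]=cv2.resize(t[50:200,145:245],(400,600));o[:,400:]=cv2.resize(s[165:365,280:413],(400,600));save('',o,'w8.png')
E
```

```text
t: 16.75
tool_pos: [0.4111, 0.0773, 0.2498]
tool_rot: [-3.133, 0.233, 0.0]
contact_force: [0.3, 0.0, -0.8]
opening: 0.03
grip_force: 0.0
pred end [324.24828985 328.36667675] [202.84784078  80.4261808 ]
pred end [331.04842098 269.53223128] [192.29568919 115.30583535]
carton top 0.56 [385. 261.  45.  35.]
carton top 0.19 [332. 210.  16.  26.]
```

View pics/w8.png

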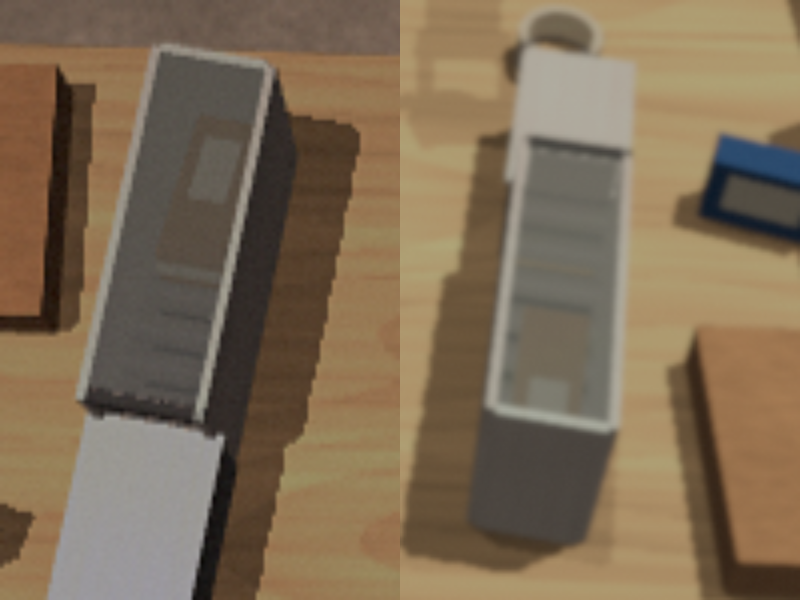

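```bash
python3 -m crank '[{"offset":[0,0,0],"twist":[0,0,0]},{"offset":[0,0,0],"twist":[0,0,0]},{"offset":[0,0,0],"twist":[0,0,0]},{"offset":[0,0,0],"twist":[0,0,0]},{"offset":[0,0,0],"twist":[0,0,0]},{"offset":[0,0,0],"twist":[0,0,0]},{"offset":[0,0,0],"twist":[0,0,0]},{"offset":[0,0,0],"twist":[0,0,0]}]'
python3 - <<'E'
from h import *
p=cv2.imread('pics/scene0.png')[...,::-1].astype(int)
a=cv2.imread('pics/w8.png')[:,400:,::-1].astype(int)
s=get_image('scene'); b=cv2.resize(s[165:365,280:413],(400,600)).astype(int)
d=abs(a-b).mean(2); print('moved since', d[280:420,90:220].mean(), 'elsewhere', d[420:].mean())
f=abs(s.astype(int)-p).mean(2); print('flap zone vs start',f[208:232,325:350].mean(), 'background',f[330:370,50:300].mean())
E
```

```text
t: 18.1
tool_pos: [0.4111, 0.0773, 0.2498]
tool_rot: [3.133, -0.233, -0.0]
contact_force: [0.8, -0.3, 0.2]
opening: 0.0297
grip_force: 0.0
moved since 0.39890109890109887 elsewhere 0.44678240740740743
flap zone vs start 1.0388888888888888 background 1.1216
```

The carton has stopped at the end stop, and the flap zone looks the same as at the start, so the flap is closed. I hand the job in.

```bash
python3 -c "
from station import *
print(finish_job())"
```

```text
the job is handed in; nothing more can be done
None
```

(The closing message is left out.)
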